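# Clamp two bottles in the bottle vise

### The arm

A 6-joint arm with a two-finger parallel gripper is mounted at the origin on a cart in front of the work surface, level with it; the furniture and walls round the work are solid. World frame = base frame: x ahead of the robot, y to its left, z up, the work surface at z = 0. Lengths are in mm, angles in rad, forces in N, time in s.
With the tool pointing down it reaches from about 350 to 775 mm from the base axis. Payload 7.3 kg.
Tool frame: the origin (TCP) lies on the mounting face of the last link; the fingertips stand 178 mm ahead of it and the grasp point (between the pads) lies 159 mm ahead of it; z points along the fingers, y is the line along which they close (so a half turn about z gives the same grasp; the last joint's range is limited). The gripper opens to 92 mm and grips with 3 to 60 N. Pads are 19 mm wide; open, the fingers measure 130 mm over their backs; the gripper's body (75 mm by 190 mm) begins 47 mm behind the grasp point.
Start: joints at [1.158, 0.342, 1.524, -0, 1.275, -0.146], TCP at [138.392, 506.434, 404.741] pointing down, gripper open.
Joint ranges: [-2.53, 2.53], [-0.77, 2.02], [0.04, 2.7], [-1, 4.14], [0.28, 2.66], [-3.11, 3.11]. Speed limits (rad/s): [2.57, 2.57, 3.14, 3.14, 3.14, 3.14].

### API

Orientations are given as [roll, pitch, yaw] about the fixed x, y, z axes, in that order (R = Rz(yaw) Ry(pitch) Rx(roll)).
In Python, from plant import bot, viewer, get_obs gives the robot as it stands (bot), with the cameras (viewer) and the readings as plain functions.
- The arm moves only by the tool shift_gripper, called after "Call:" as name(argument=value, ...), one argument or row to a line, values as JSON. Schema: {"type":"object","properties":{"increments":{"type":"object","properties":{"plan":{"type":"array","items":{"type":"array","items":{"type":"number"},"minItems":5,"maxItems":5},"minItems":1,"maxItems":5}},"additionalProperties":false,"required":["plan"]},"only":{"type":"string"},"quiet":{"type":"boolean"},"lines":{"type":"string"}},"required":["increments"],"additionalProperties":false}. increments is an object whose key "plan" holds a list of rows, 1 to 5 of them, each of 5 numbers: the finger opening in mm, then dx, dy, dz in units of 50 mm, then a turn about the tool's z in rad; each row is the pose to reach, as a shift and turn from the pose commanded when the call began, along the tool's axes at that moment; what a row does not reach only later rows make up. A row lasts 1/8 s, in which the tool goes at most 62.5 mm and 0.188 rad, less where a joint would pass 70% of its speed; a pose out of reach is approached as far as the arm can. The fingers move at their own pace and stop on an object; the grip force is fixed at half the most. Time passes only in rows, so rows that do not move let the fingers close. The tool returns the time, the measured TCP pose, the force, the opening and the grip force at its end. only (a regular expression) keeps the lines of the reply that match it, lines (a string "A,B") keeps lines A to B, and quiet returns only ok. Input that does not fit is refused with a message, and nothing moves.
- get_obs(): the state, without advancing time (a new reading comes with each control period).
- viewer.capture(name): name is "scene" or "side" or "wrist"; returns a dict with "color" (400x640x3 uint8, red, green, blue), "K" (3x3 intrinsics, pixels), "R" (3x3) and "t" (3): a world point X has camera coordinates R X + t. Camera axes: x right, y down, z forward; pixel columns grow to the right and rows downward; lengths in mm; the calibration is good to about 2 mm. The wrist camera is an equidistant fisheye: a pixel r from the principal point sees the ray r / f radians off the axis. A picture is of the moment at which its call begins. There is no depth.
- bot.close_job(): hands the job in; it is judged then, once.
The state is a dict: "time": time; "joint_positions": joint angles; "dq": joint speeds; "tau": joint torques, N m; "tool_pos": TCP position; "tcp_rot": TCP orientation; "contact_force": force on the tool from outside, world axes, zero at the start; "moment": the same for the moment, N m; "grip_width": finger opening in mm; "finger_force": force on a finger pad.
Only numpy, scipy, OpenCV 4.12 (cv2) and the standard library are available. Lean on these libraries where they do the work, as an engineer would, in place of code of your own. Each camera call takes 0.05 s, during which the arm holds its last target. There are 200 camera calls.

### The job

Wind the vise's crank anticlockwise until its jaw is open wide enough, then stand the two 250 mL bottles (the two equal larger ones) upright in the vise, one in each bay in either order. Then wind the crank clockwise until the jaw's two sprung pads press both bottles against the fixed jaw and are pushed in about half of their travel, and let go of it. Do not knock the bottles over, and leave the small bottle and the other things where they are.

Things in the scene. Friction and masses are not known exactly. Their poses are not given: they have to be found in the camera images.
- vise: fixed two-bay bottle vise. Origin on its underside; x runs from the crank (near the robot) to the fixed jaw (far), y left, z up. Bed 260 x 236 mm, 18 mm thick, x = -165 to +95 mm. Fixed jaw: face at x = +65 mm, 90 mm high. Two guide rods along x, 10 mm thick, at y = +-107 mm, 50 mm up. A fence (6 mm thick, top at 34 mm) at y = 0 parts the bays
- pad_left_face (a point): centre of the left pad's rubber face, 56 mm above the worktop. Each bay has such a pad, 84 mm wide, 56 mm high, facing +x, on the movable jaw, which is 236 mm wide, 86 mm high and slides along the vise's x
- crank (a joint): crank angle, rad, about a vertical axis: 0 = jaw fully open (99 mm from pads to fixed jaw, crank arm along the vise's +y); grows clockwise seen from above, closing the jaw 8 mm per rad. Starts at 5.8 to 8.0; stops at -0.1 and 9.6. On 70 mm bottles the pads touch at 3.6 and reach their stop at 5.6. Stiff (about 3 N at the knob); stays where left
- crank_axis (a point): point on the crank's axis, 155 mm above the worktop, at x = -115 mm of the vise. Below it a gearbox, 66 x 74 mm, 98 mm high; a rack (53 mm high) sticks out of it toward the robot, up to x = -215 mm
- knob (a point): middle of the crank's upright black knob, which spins freely on its pin: 24 mm in diameter, 132 to 176 mm above the worktop, centre 50 mm from the crank's axis. Grip it firmly (about 40 N) from above at about 155 mm. The crank arm under it is 117 to 127 mm up
- bay_left (a point): centre of the left (+y) bay on the bed, 18 mm above the worktop, where the axis of a 70 mm bottle stands when it touches the fixed jaw; axes as the vise's. With the jaw open the bottle may be set down up to 25 mm short of it (toward the crank); the jaw pushes it home. Sideways a centred bottle has 17 mm to the fence, 12 mm to the guide rod
- bay_right (a point): centre of the right (-y) bay on the bed, 18 mm above the worktop, where the axis of a 70 mm bottle stands when it touches the fixed jaw; axes as the vise's. With the jaw open the bottle may be set down up to 25 mm short of it (toward the crank); the jaw pushes it home. Sideways a centred bottle has 17 mm to the fence, 12 mm to the guide rod
- pad_left (a joint): how far the sprung pad of the left bay is pushed back into the movable jaw, m: 0 = standing out, 0.016 = at its stop. Spring 1.2 N to start, then 0.4 N per mm
- pad_right (a joint): how far the sprung pad of the right bay is pushed back into the movable jaw, m: 0 = standing out, 0.016 = at its stop. Spring 1.2 N to start, then 0.4 N per mm
- bottle_a: loose clear 250 mL glass bottle, blue screw cap (fixed on): body 70 mm in diameter, 138 mm high in all, about 0.4 kg; the cap, 53 mm in diameter, is its top 24 mm: grip it there from above. Origin: centre of its underside, z up. Starts upright on the worktop in one of four spots beside the vise (two left, two right)
- bottle_b: second one of the same kind: loose clear 250 mL glass bottle, blue screw cap (fixed on): body 70 mm in diameter, 138 mm high in all, about 0.4 kg; the cap, 53 mm in diameter, is its top 24 mm: grip it there from above. Origin: centre of its underside, z up. Starts upright on the worktop in one of four spots beside the vise (two left, two right)
- small_bottle: small 100 mL clear glass bottle with a blue cap, 56 mm in diameter, 100 mm high, in another of the four spots beside the vise, loose bystander; origin at the centre of its underside
- tape_roll: roll of tape, 62 mm across, 19 mm high, lying flat in the last of the four spots, loose bystander; origin at the centre of its underside
- timer: small bench timer, 60 x 66 x 19 mm, near the front edge, loose bystander; origin at the centre of its underside
- pen: black marker pen, 122 mm long, 12 mm thick, near the front edge, loose bystander; origin at the centre of its underside

How it is judged:
By the outcome, as a careful person would: the job done as asked, in the order asked, and still so for the second after the job is handed in, with the robot touching nothing.
It also fails if it takes over 72 s, if anything falls off the work surface, if the arm or the gripper's body presses on something with over 40 N, if the wrist force passes 120 N, or if a joint passes its speed limit or range.

## Working session

There is one attempt and no reset: what is moved stays moved. The work goes in short steps, Python scripts to look and compute and a tool call to move; the robot and the scene stay as the last step left them, time stands still between calls to the robot, and variables do not carry over. Pictures are saved under pics/ and viewed, at most 10 in all, crops included, and the job is handed in when it is done.

```bash
ls; mkdir -p pics
```

Run:
```python
from plant import bot, viewer, get_obs
import cv2,numpy as np
o=get_obs()
for k in o: print(k,np.round(o[k],3).tolist())
for n in("scene","side","wrist"):
    c=viewer.capture(n); cv2.imwrite(f"pics/{n}0.png",c["color"][:,:,::-1]); np.savez(f"pics/{n}0.npz",**c)
    print(n,np.round(c["K"],1).tolist(),np.round(c["R"],3).tolist(),np.round(c["t"],1).tolist())
```

```text
pics
plant.py
time 0.0
joint_positions [1.158, 0.343, 1.525, 0.0, 1.275, -0.146]
dq [-0.001, -0.0, -0.001, 0.001, -0.001, 0.003]
tau [0.001, -43.123, -24.422, 0.072, 0.056, -0.0]
tool_pos [138.322, 506.314, 404.046]
tcp_rot [-3.14, -0.0, 2.875]
contact_force [-0.245, -0.436, 0.033]
moment [0.013, 0.007, -0.01]
finger_force 0.0
grip_width 92.056
scene [[389.1, 0.0, 316.8], [0.0, 389.1, 200.5], [0.0, 0.0, 1.0]] [[0.508, -0.861, -0.016], [-0.404, -0.222, -0.887], [0.761, 0.457, -0.461]] [-256.1, 321.6, 737.3]
side [[494.0, 0.0, 329.5], [0.0, 494.0, 185.9], [0.0, 0.0, 1.0]] [[0.791, -0.611, -0.009], [-0.237, -0.293, -0.926], [0.563, 0.735, -0.377]] [-431.0, 221.5, 963.1]
wrist [[309.7, 0.0, 320.4], [0.0, 309.7, 194.2], [0.0, 0.0, 1.0]] [[0.264, 0.964, -0.0], [0.928, -0.254, 0.272], [0.263, -0.072, -0.962]] [-524.3, -33.1, 389.0]
```

View pics/scene0.png

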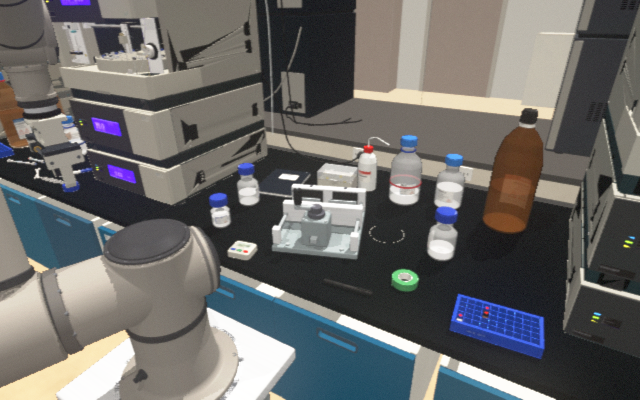

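View pics/side0.png

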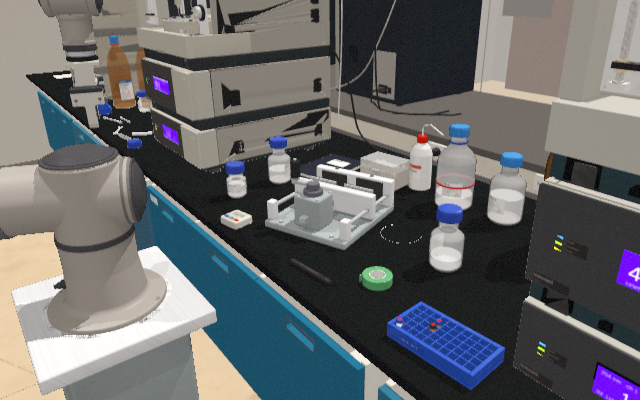

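The scene view shows 250 mL blue caps at about (247,170) and (446,215), the small bottle at (220,202), the tape at (405,280) and the vise at about (320,220). The side view shows the same caps at (278,145) and (450,215), the small one at (235,168) and the vise at about (330,205). Next I'll zoom in on the vise.

Create h.py:
```python
import numpy as np,cv2
def ray(c,uv):
    K,R,t=c["K"],c["R"],c["t"]; uv=np.asarray(uv,float)
    x=(uv-[K[0,2],K[1,2]])/K[0,0]
    if abs(R[2,2])>.9 :   # wrist fisheye
        th=np.linalg.norm(x); d=np.r_[np.sin(th)*x/max(th,1e-9),np.cos(th)]
    else: d=np.r_[x,1]
    d=R.T@d; return -R.T@t,d/np.linalg.norm(d)
def plane(c,uv,z):
    o,d=ray(c,uv); return o+d*(z-o[2])/d[2]
def tri(*cu):
    A=np.zeros((3,3));b=np.zeros(3);rs=[ray(c,u) for c,u in cu]
    for o,d in rs: P=np.eye(3)-np.outer(d,d);A+=P;b+=P@o
    X=np.linalg.solve(A,b); return X,[float(np.linalg.norm(np.cross(X-o,d))) for o,d in rs]
def pix(c,X):
    p=c["R"]@np.asarray(X,float)+c["t"]
    if abs(c["R"][2,2])>.9:
        r=np.hypot(*p[:2]);q=p[:2]/r*np.arctan2(r,p[2])
    else: q=p[:2]/p[2]
    return q*c["K"][0,0]+c["K"][:2,2]
def blobs(img,lo,hi,amin=60):
    m=cv2.inRange(cv2.cvtColor(img,cv2.COLOR_RGB2HSV),lo,hi)
    n,l,s,ce=cv2.connectedComponentsWithStats(m)
    return [(s[i].tolist(),ce[i].round(1).tolist()) for i in range(1,n) if s[i,4]>amin]
```

Run:
```python
from h import *
C={n:np.load(f"pics/{n}0.npz") for n in("scene","side","wrist")}
for n in C: print(n,blobs(C[n]["color"],(112,150,60),(128,255,255),50))
a=C["scene"]["color"][165:265,260:380];b=C["side"]["color"][150:250,260:400]
a=cv2.resize(a,(480,400),interpolation=3)[:300];b=cv2.resize(b,(560,400),interpolation=2)[:,:]
im=np.zeros((600,800,3),np.uint8)
s=cv2.resize(C["scene"]["color"][165:265,265:375],(385,350),interpolation=2);d=cv2.resize(C["side"]["color"][150:250,260:400],(415,296),interpolation=2)
im[:350,:385]=s;im[:296,385:]=d
w=cv2.resize(C["wrist"]["color"],(400,250));im[350:,:400]=w
cv2.imwrite("pics/comp0.png",im[:,:,::-1])
```

```text
scene [([60, 0, 31, 6, 57], [77.4, 4.0]), ([0, 142, 14, 16, 136], [4.9, 150.5]), ([238, 163, 16, 12, 145], [245.8, 168.6]), ([107, 164, 29, 20, 72], [120.4, 171.5]), ([62, 185, 18, 7, 64], [70.4, 188.4]), ([209, 193, 18, 14, 210], [217.7, 199.4]), ([435, 207, 22, 16, 280], [445.5, 214.9]), ([450, 294, 95, 65, 3619], [499.6, 325.3])]
side [([98, 101, 14, 14, 112], [104.1, 108.8]), ([269, 136, 18, 12, 170], [277.9, 142.2]), ([127, 139, 15, 10, 115], [134.1, 143.5]), ([225, 161, 20, 13, 216], [234.8, 167.3]), ([436, 204, 27, 20, 425], [448.6, 213.7]), ([387, 301, 118, 89, 4317], [447.0, 344.7])]
wrist [([589, 209, 25, 31, 578], [601.0, 223.6]), ([619, 252, 10, 15, 81], [623.9, 259.2]), ([0, 336, 41, 31, 786], [20.1, 351.2]), ([566, 369, 74, 31, 135], [605.3, 382.7])]
```

View pics/comp0.png

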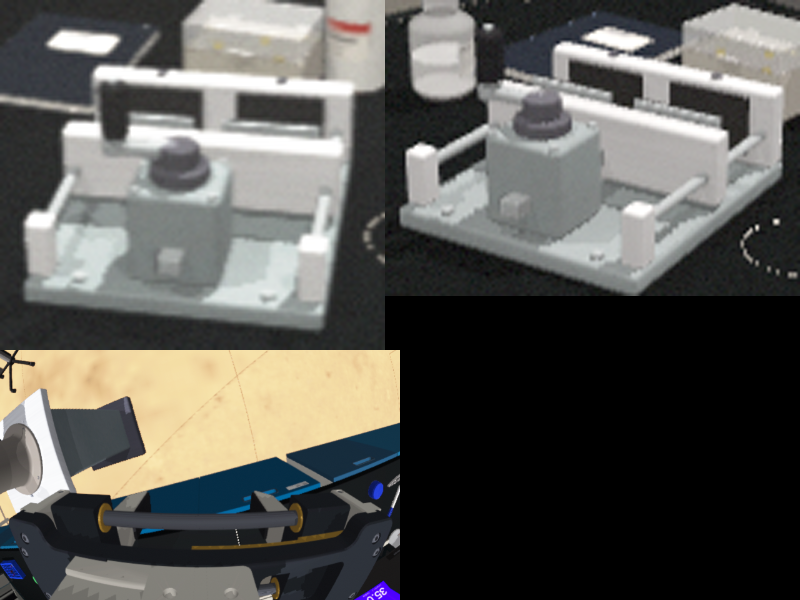

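Scene: knob at about (298,196), hub at about (316,206). Side: knob at about (295,170), hub at about (313,184). I'll triangulate these along with the vise corners.

Run:
```python
from h import *
S,D=[np.load(f"pics/{n}0.npz") for n in("scene","side")]
def s(x,y):return (265+x/3.5,165+y/3.5)
def d(x,y):return (260+(x-385)/2.964,150+y/2.964)
for n,a,b in [("capL",(245.8,168.8),(277.9,142.2)),("small",(217.7,199.4),(234.8,167.3)),("capR",(445.5,214.9),(448.6,213.7)),
 ("knobmid",s(115,110),d(489,57)),("knobtop",s(115,82),d(489,26)),("hubtop",s(182,142),d(543,93)),
 ("bedRnear_top",s(322,321),d(637,281)),("bedLnear_top",s(27,288),d(402,210)),
 ("fixR_topouter_near",s(350,84),d(780,92)),("fixL_top_near",s(95,73),d(556,47)),
 ("movR_top",s(343,143),d(725,138)),("movL_top",s(65,125),d(0,0) if 0 else d(490,85))]:
    X,e=tri((S,a),(D,b)); print(n,X.round(1),np.round(e,1))
```

```text
capL [602.4 328.7 124. ] [0.3 0.3]
small [445.8 313.4  84. ] [0.9 0.9]
capR [ 607.9 -323.1  124.1] [0.6 0.6]
knobmid [468.4  34.9 152.1] [0.5 0.5]
knobtop [467.5  32.8 178.2] [0.9 0.9]
hubtop [486.5 -13.6 129.7] [0.6 0.6]
bedRnear_top [ 481.6 -138.2   11.8] [2.4 2.4]
bedLnear_top [404.4  82.2  13.1] [1.1 1.1]
fixR_topouter_near [719.6 -50.   86. ] [1.7 1.7]
fixL_top_near [630.8 165.2  86.9] [0.1 0.1]
movR_top [617.8 -89.6  83.3] [2.4 2.4]
movL_top [531.5 130.1  84.8] [2.1 2.1]
```

The heights check out: caps at about 124 and knob at 152. The vise yaw is about 21°, the crank radius about 52, and the crank points along vise +y, so it stands at about 6.28 rad. I'll move over and turn so that the fingers close along vise x.

Careful with the scale: shifts go in units of 50 mm. That gives: -225 mm is -4.5, -185 mm is -3.7.

Call:
shift_gripper(
  increments={"plan":[[92,-0.9,-0.74,0,0.18],[92,-1.8,-1.48,0,0.36],[92,-2.7,-2.22,0,0.54],[92,-3.6,-2.96,0,0.72],[92,-4.5,-3.7,0,0.9]]},
)

```text
time: 0.78
tool_pos: [307.3, 267.0, 404.8]
tcp_rot: [3.141, -0.0, 1.969]
contact_force: [0.6, 0.2, -0.0]
grip_width: 91.8
finger_force: 0.0
```

Run:
```python
from plant import bot, viewer, get_obs
from h import *
o=get_obs();print(o["tool_pos"],o["tcp_rot"],o["joint_positions"])
c=viewer.capture("wrist");np.savez("pics/w1.npz",**c);cv2.imwrite("pics/w1.png",c["color"][:,:,::-1])
print(c["R"].round(3).tolist(),(-c["R"].T@c["t"]).round(1), "knob",pix(c,[468,35,152]),"hub",pix(c,[486,-14,130]))
```

```text
[307.30614855 267.03398787 404.75215912] [ 3.14118453e+00 -9.99571274e-05  1.96921330e+00] [5.26596926e-01 1.23981707e-01 1.81609946e+00 5.03698175e-05
 1.20109393e+00 1.28161778e-01]
[[0.922, 0.387, 0.0], [0.373, -0.887, 0.272], [0.106, -0.251, -0.962]] [278.5 334.6 383.6] knob [367.13113772 412.59384861] hub [360.24906572 419.80130299]
```

View pics/w1.png

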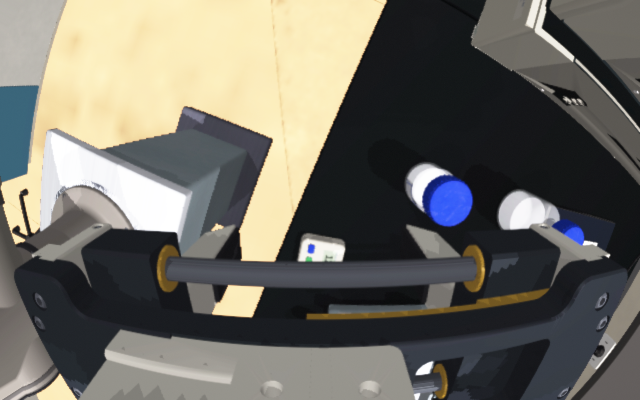

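The wrist camera looks out along tool +x. It shows the small bottle's cap at (447,200) and bottle L's cap at (565,235), with the vise hidden below the frame. I'll go on to the knob.

Add to h.py:
```python
def go(o,X,grasp=True):
    """shift in tool axes from the measured pose to put the grasp point at X"""
    from scipy.spatial.transform import Rotation as Ro
    R=Ro.from_euler("xyz",o["tcp_rot"]).as_matrix()
    return (R.T@(np.asarray(X,float)-o["tool_pos"]-159*R[:,2])).round(1)
```

Run:
```python
from plant import bot, viewer, get_obs
from h import *
print(go(get_obs(),[468.2,34.5,215]),go(get_obs(),[468.2,34.5,155]))
```

```text
[-270.2   59.7   31.7] [-270.    59.7   91.7]
```

In the tool's units: 60 mm is 1.2, -270 mm is -5.4.

Call:
shift_gripper(
  increments={"plan":[[60,-1.08,0.24,0,0.03],[60,-2.16,0.48,0,0.03],[60,-3.24,0.72,0,0.03],[60,-4.32,0.96,0.2,0.03],[60,-5.4,1.2,0.5,0.03]]},
)

```text
time: 1.45
tool_pos: [468.8, 42.3, 379.7]
tcp_rot: [3.14, 0.0, 1.945]
contact_force: [0.4, 1.6, 0.7]
grip_width: 59.8
finger_force: 0.0
```

Call:
shift_gripper(
  increments={"plan":[[60,0,0,0,0],[60,0,0,0,0]]},
)

```text
time: 1.7
tool_pos: [467.7, 44.1, 379.4]
tcp_rot: [-3.141, -0.001, 1.944]
contact_force: [-0.1, 0.5, 0.2]
grip_width: 60.0
finger_force: 0.0
```

```bash
python3 - <<'E'
from plant import bot, viewer, get_obs
from h import *
o=get_obs();print(go(o,[468.2,34.5,155]),go(o,[468.2,34.5,215]))
S,D=viewer.capture("scene"),viewer.capture("side")
im=np.zeros((600,800,3),np.uint8)
im[:350,:385]=cv2.resize(S["color"][145:245,265:375],(385,350),interpolation=2);im[:296,385:]=cv2.resize(D["color"][120:220,240:380],(415,296),interpolation=2)
cv2.imwrite("pics/c2.png",im[:350,:,::-1])
E
```

```text
[-9.3 -2.8 65.4] [-9.2 -2.9  5.4]
```

View pics/c2.png

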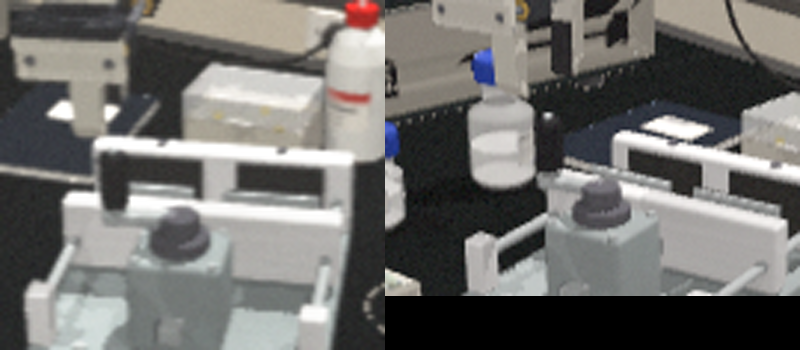

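The finger stands just beside and above the knob, and the remaining offset matches the computed one (−9, −3). I'll descend and grip.

In the tool's units: 65 mm is 1.3, -9 mm is -0.18.

Call:
shift_gripper(
  increments={"plan":[[60,-0.18,-0.06,0.1,0],[60,-0.18,-0.06,0.7,0],[60,-0.18,-0.06,1.3,0],[60,-0.18,-0.06,1.3,0],[20,-0.18,-0.06,1.3,0]]},
)

```text
time: 2.42
tool_pos: [468.7, 34.6, 315.7]
tcp_rot: [3.14, 0.001, 1.945]
contact_force: [1.1, 0.6, 0.1]
grip_width: 54.2
finger_force: 0.0
```

Call:
shift_gripper(
  increments={"plan":[[15,0,0,0,0],[15,0,0,0,0],[15,0,0,0,0]]},
)

```text
time: 2.8
tool_pos: [468.3, 34.5, 315.1]
tcp_rot: [-3.141, 0.0, 1.945]
contact_force: [-2.8, -0.9, 2.5]
grip_width: 24.7
finger_force: 1.4
```

```bash
python3 -c "
from plant import bot, viewer, get_obs
from h import *
o=get_obs();print(o['joint_positions'],o['moment'],go(o,[468.2,34.5,155]))"
```

```text
[-8.98995218e-02  3.41288554e-01  1.80205097e+00 -2.13490684e-04
  9.98461228e-01 -4.63945637e-01] [-0.27280494  0.57319821 -0.07005016] [0.1 0.  1.1]
```

Call:
shift_gripper(
  increments={"plan":[[10,0,0,0,0],[10,0,0,0,0],[10,-0.044,-0.296,0,0],[10,-0.174,-0.564,0,0],[10,-0.378,-0.784,0,0]]},
)

```text
time: 3.42
tool_pos: [437.9, 3.3, 315.0]
tcp_rot: [-3.141, -0.003, 1.945]
contact_force: [-1.9, 3.9, 7.2]
grip_width: 23.2
finger_force: 30.0
```

Call:
shift_gripper(
  increments={"plan":[[10,0,0,0,0]]},
)

```text
time: 3.55
tool_pos: [437.7, 2.3, 315.0]
tcp_rot: [-3.14, -0.001, 1.944]
contact_force: [-7.9, -0.7, 9.5]
grip_width: 23.0
finger_force: 30.0
```

```bash
python3 -c "
from plant import bot, viewer, get_obs
from h import *
o=get_obs();print(go(o,[468.2,34.5,155]))"
```

```text
[18.7 40.5  0.9]
```

In the tool's units: -79.6 mm is -1.592, -71.2 mm is -1.424.

Call:
shift_gripper(
  increments={"plan":[[10,-0.354,-0.18,0,0],[10,-0.75,-0.208,0,0],[10,-1.126,-0.08,0,0],[10,-1.424,0.186,0,0],[10,-1.592,0.544,0,0]]},
)

```text
time: 4.18
tool_pos: [493.3, -62.3, 315.0]
tcp_rot: [-3.141, -0.0, 1.944]
contact_force: [-4.9, 8.1, 8.6]
grip_width: 23.1
finger_force: 30.0
```

Call:
shift_gripper(
  increments={"plan":[[10,0,0,0,0]]},
)

```text
time: 4.3
tool_pos: [494.6, -61.7, 315.1]
tcp_rot: [3.139, 0.001, 1.944]
contact_force: [2.1, 0.8, 3.4]
grip_width: 23.0
finger_force: 30.0
```

```bash
python3 -c "
from plant import bot, viewer, get_obs
from h import *
o=get_obs();print(go(o,[468.2,34.5,155]))"
```

```text
[99.3 10.1  1. ]
```

Call:
shift_gripper(
  increments={"plan":[[10,-0.018,0.398,0,0],[10,0.122,0.77,0,0],[10,0.396,1.058,0,0],[10,0.76,1.218,0,0],[10,1.156,1.222,0,0]]},
)

```text
time: 4.92
tool_pos: [528.2, 14.2, 315.0]
tcp_rot: [-3.138, 0.002, 1.945]
contact_force: [-11.2, -10.5, 10.2]
grip_width: 23.4
finger_force: 30.0
```

Call:
shift_gripper(
  increments={"plan":[[10,0,0,0,0]]},
)

```text
time: 5.05
tool_pos: [527.4, 15.1, 315.0]
tcp_rot: [-3.138, -0.0, 1.947]
contact_force: [-8.4, -2.4, 8.4]
grip_width: 23.4
finger_force: 30.0
```

```bash
python3 -c "
from plant import bot, viewer, get_obs
from h import *
o=get_obs();print(go(o,[468.2,34.5,155]))"
```

```text
[ 39.7 -47.3   1.2]
```

Call:
shift_gripper(
  increments={"plan":[[10,0.368,-0.15,0,0],[10,0.648,-0.432,0,0],[10,0.798,-0.8,0,0],[10,0.798,-0.8,0,0]]},
)

```text
time: 5.55
tool_pos: [476.2, 36.8, 315.1]
tcp_rot: [-3.141, 0.001, 1.945]
contact_force: [-2.1, -2.6, 4.0]
grip_width: 23.4
finger_force: 30.0
```

```bash
python3 -c "
from plant import bot, viewer, get_obs
from h import *
o=get_obs();print(go(o,[468.2,34.5,155]))"
```

```text
[ 0.9 -8.2  1.1]
```

The winding went cleanly: the hub fits (486.7, −12.2) and the crank is now at about 0.15 rad. I'll release, lift, and check the clearance of the fixed bottles near bottle R.

Call:
shift_gripper(
  increments={"plan":[[60,0,0,0,0],[60,0,0,0,0],[60,0,0,-0.5,0],[92,0,0,-1.2,0],[92,-0.8,0.4,-1.4,0]]},
)

```text
time: 6.18
tool_pos: [510.4, 8.3, 386.9]
tcp_rot: [3.139, 0.0, 1.948]
contact_force: [1.5, -0.3, 1.2]
grip_width: 68.2
finger_force: 0.0
```

Run:
```python
from plant import bot, viewer, get_obs
from h import *
S,D=[np.load(f"pics/{n}0.npz") for n in("scene","side")]
for n,a,b in [("lb1",(454,160),(512,160)),("lb2",(409,142),(460,130)),("red",(368,150),(423,140)),("brown",(530,116),(0,0)),("blackobj",(290,180),(0,0))]:
    if b[0]: print(n,[np.round(q,1).tolist() for q in tri((S,a),(D,b))])
o=get_obs();print(o["tool_pos"],go(o,[607.5,-323,215]))
```

```text
lb1 [[905.4, -269.3, 161.2], [0.2, 0.2]]
lb2 [[874.1, -129.2, 210.2], [2.2, 2.2]]
red [[913.4, 27.9, 141.2], [0.1, 0.1]]
[510.41510099   8.32246794 386.90646931] [-343.7  -32.2   13. ]
```

In the tool's units: -6 mm is -0.12, -300 mm is -6.

Call:
shift_gripper(
  increments={"plan":[[92,-1.2,-0.12,0,0],[92,-2.4,-0.24,0,0],[92,-3.6,-0.36,0,0],[92,-4.8,-0.48,0.1,0],[92,-6,-0.6,0.2,0]]},
)

```text
time: 6.8
tool_pos: [592.7, -285.0, 374.0]
tcp_rot: [3.141, -0.001, 1.945]
contact_force: [0.8, -0.3, 0.0]
grip_width: 92.0
finger_force: 0.0
```

Call:
shift_gripper(
  increments={"plan":[[92,-0.6,-0.04,0,0],[92,-0.8,-0.04,0,0],[92,-0.8,-0.04,0,0]]},
)

```text
time: 7.18
tool_pos: [605.1, -320.7, 374.1]
tcp_rot: [-3.141, -0.001, 1.945]
contact_force: [-1.1, -0.0, -0.4]
grip_width: 91.8
finger_force: 0.0
```

Run:
```python
from plant import bot, viewer, get_obs
from h import *
o=get_obs();print(o["tool_pos"],go(o,[607.5,-323,126]))
c=viewer.capture("wrist");np.savez("pics/w3.npz",**c);cv2.imwrite("pics/w3.png",c["color"][:,:,::-1])
```

```text
[ 605.06222943 -320.71922404  374.06997253] [-3.3  1.5 89.1]
```

View pics/w3.png

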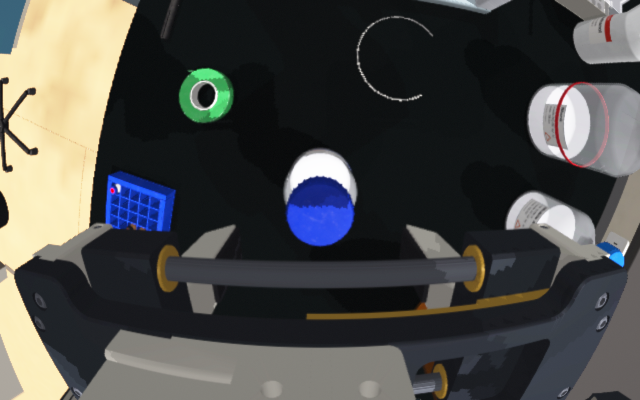

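The wrist view shows bottle R's cap centred at about (320,212) between the fingers, with the tape at (206,95). The ring at (395,58) is a marking. I'll check the cap position from this view.

Run:
```python
from plant import bot, viewer, get_obs
from h import *
c=np.load("pics/w3.npz")
B=[b for b in blobs(c["color"],(112,150,60),(128,255,255),500)];print(B)
b=[b for b in B if 280<b[1][0]<360][0][0]
print(plane(c,(b[0]+b[2]/2,b[1]+b[3]/2),132).round(1), pix(c,[607.9,-323.1,132]), [pix(c,[607.9+26.5*np.cos(t),-323.1+26.5*np.sin(t),138]).round(0).tolist() for t in (0.37,1.94,3.51,5.08)])
```

```text
[([105, 171, 71, 61, 3285], [138.1, 203.1]), ([285, 177, 70, 70, 3727], [319.6, 212.0])]
[ 605.4 -323.5  132. ] [323.26636298 212.65954829] [[359.0, 215.0], [324.0, 180.0], [287.0, 215.0], [323.0, 248.0]]
```

In the tool's units: 89 mm is 1.78, -3 mm is -0.06.

Call:
shift_gripper(
  increments={"plan":[[92,-0.06,0.01,0.6,0],[92,-0.06,0.01,1.2,0],[92,-0.06,0.01,1.6,0],[92,-0.06,0.01,1.78,0],[60,-0.06,0.01,1.78,0]]},
)

```text
time: 7.85
tool_pos: [606.6, -322.7, 285.9]
tcp_rot: [-3.142, -0.0, 1.946]
contact_force: [-0.3, 0.2, 0.0]
grip_width: 85.5
finger_force: 0.0
```

Call:
shift_gripper(
  increments={"plan":[[40,0,0,0,0],[40,0,0,0,0],[40,0,0,0,0],[40,0,0,0,0]]},
)

```text
time: 8.35
tool_pos: [606.4, -323.8, 286.1]
tcp_rot: [3.141, 0.001, 1.945]
contact_force: [-1.7, 0.5, 1.6]
grip_width: 52.3
finger_force: 30.0
```

In the tool's units: -115 mm is -2.3, -20 mm is -0.4.

Call:
shift_gripper(
  increments={"plan":[[40,0,0,-0.4,0],[40,0,0,-1.2,0],[40,0,0,-2.3,0],[40,0.6,0.7,-2.5,0],[40,1.2,1.4,-2.5,0]]},
)

```text
time: 8.98
tool_pos: [649.9, -241.9, 411.3]
tcp_rot: [3.141, 0.0, 1.943]
contact_force: [0.7, -0.4, -5.2]
grip_width: 52.6
finger_force: 30.0
```

Call:
shift_gripper(
  increments={"plan":[[40,0.6,0.7,0,0],[40,1.2,1.28,0,0],[40,1.2,1.28,0,0]]},
)

```text
time: 9.35
tool_pos: [688.4, -159.2, 409.0]
tcp_rot: [-3.14, -0.003, 1.95]
contact_force: [0.3, -0.8, -4.8]
grip_width: 52.5
finger_force: 30.0
```

Run:
```python
from plant import bot, viewer, get_obs
from h import *
o=get_obs();print(o["tool_pos"])
c=viewer.capture("wrist");np.savez("pics/w4.npz",**c);cv2.imwrite("pics/w4.png",c["color"][:,:,::-1])
x=np.array([.931,.365]);y=np.array([-.365,.931]);O=np.array([486.7,-12.2])+115*x
for n,p in dict(axis=(-115,0,140),bedRn=(-165,-118,18),bedRf=(95,-118,18),fixR=(65,-118,90),fixL=(65,118,90),fence=(65,0,34),movR=(-34,-118,86)).items(): print(n,pix(c,np.r_[O+p[0]*x+p[1]*y,p[2]]).round(1))
```

```text
[ 688.39733693 -159.24748972  408.95139682]
axis [171.4 -30.2]
bedRn [176.2 100.4]
bedRf [385.1  95.6]
fixR [369.8  91.1]
fixL [ 365.1 -107.6]
fence [361.9  -3.3]
movR [266.8  91.1]
```

View pics/w4.png

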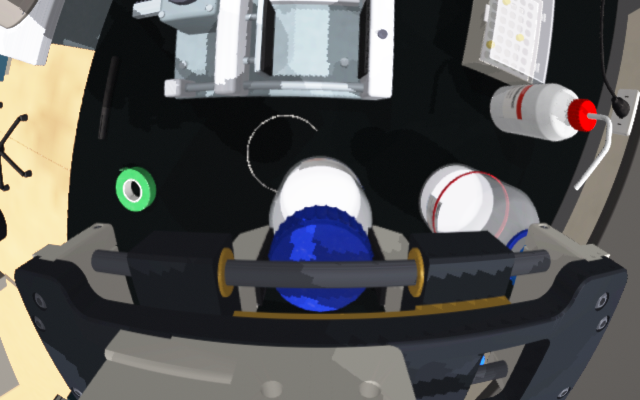

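The wrist view shows the vise from its right side. The bed's right edge runs along row ~97 for columns 165–393, the fixed jaw is at columns ~362–393 and the pads at ~268. The bottle hangs centred. A zoom will refine the vise pose.

Run:
```python
from h import *
c=np.load("pics/w4.npz");cv2.imwrite("pics/w4z.png",cv2.resize(c["color"][0:110,150:410],(780,330),interpolation=2)[:,:,::-1])
```

```text
(no output)
```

View pics/w4z.png

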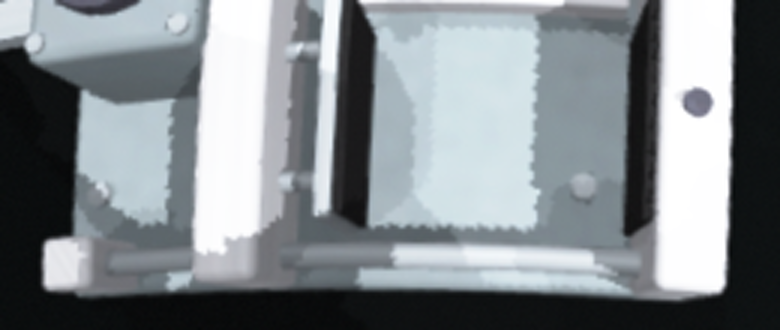

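Run:
```python
from h import *
c=np.load("pics/w4.npz")
x=np.array([.931,.365]);y=np.array([-.365,.931]);O=np.array([486.7,-12.2])+115*x
def q(n,u,v,z):
    P=plane(c,(150+u/3,v/3),z); d=P[:2]-O; print(n,(d@x).round(1),(d@y).round(1))
q("fixtop in",655,287,90);q("fixtop out (95,-118)",727,292,90);q("fixtop in upper",663,3,90);q("fixtop out upper",734,3,90)
q("bedbottom near",90,296,0);q("bedbottom mid",370,293,0);q("bedbottom far",640,298,0);q("bedtop rodside",370,293,18)
q("bed near edge z18 (-165)",76,215,18);q("bed near edge (-165)",79,95,18)
q("fence y=-3",390,10,34);q("fence y=-3",610,8,34)
q("movtop in",272,180,86);q("movtop in",285,5,86);q("movtop outR",235,282,86)
```

```bash
python3 -c "
from plant import bot, viewer, get_obs
from h import *
o=get_obs();print(o['tool_pos'],o['tcp_rot'])"
```

```text
fixtop in 63.7 -122.5
fixtop out (95,-118) 87.3 -123.0
fixtop in upper 66.5 -25.9
fixtop out upper 90.1 -23.7
bedbottom near -168.0 -115.2
bedbottom mid -40.7 -121.2
bedbottom far 71.1 -122.9
bedtop rodside -38.0 -121.9
bed near edge z18 (-165) -165.8 -80.5
bed near edge (-165) -165.7 -27.0
fence y=-3 -29.0 -9.2
fence y=-3 55.0 -8.4
movtop in -60.3 -85.5
movtop in -57.4 -23.4
movtop outR -73.1 -119.1
[ 687.82399118 -161.20109866  409.04263977] [-3.13944174e+00 -1.95696507e-03  1.94760092e+00]
```

Consistent readings: the vise yaw is 19.8° with the axis held, the fixed face is at about x=65 and the jaw is open. The right bay target, 13 mm short, is (629.5, −19.3).

In the tool's units: 153 mm is 3.06, -2 mm is -0.04.

Call:
shift_gripper(
  increments={"plan":[[40,0.8,0,0,0],[40,1.6,-0.02,0,0],[40,2.4,-0.04,0,0],[40,3.06,-0.04,0,0],[40,3.06,-0.04,0,0]]},
)

```text
time: 10.02
tool_pos: [628.6, -20.0, 410.5]
tcp_rot: [-3.14, -0.001, 1.946]
contact_force: [-0.1, -1.3, -4.0]
grip_width: 52.6
finger_force: 30.0
```

Call:
shift_gripper(
  increments={"plan":[[40,0,0,0,0]]},
)

```text
time: 10.15
tool_pos: [629.6, -22.3, 410.4]
tcp_rot: [-3.141, 0.0, 1.944]
contact_force: [0.8, 0.5, -4.9]
grip_width: 52.6
finger_force: 30.0
```

```bash
python3 -c "
from plant import bot, viewer, get_obs
from h import *
o=get_obs();print(o['tool_pos'],o['tcp_rot'],go(o,[629.5,-19.3,145]))"
```

```text
[629.58907453 -22.33476016 410.42094103] [-3.14097590e+00  4.02029457e-04  1.94391494e+00] [  3.    1.2 106.4]
```

In the tool's units: 98 mm is 1.96, 90 mm is 1.8.

Call:
shift_gripper(
  increments={"plan":[[40,0.06,0.02,0.8,0],[40,0.06,0.02,1.5,0],[40,0.06,0.02,1.8,0],[40,0.06,0.02,1.96,0],[40,0.06,0.02,1.96,0]]},
)

```text
time: 10.78
tool_pos: [629.7, -18.6, 313.2]
tcp_rot: [3.141, 0.0, 1.944]
contact_force: [0.5, -0.4, -5.3]
grip_width: 52.3
finger_force: 30.0
```

Call:
shift_gripper(
  increments={"plan":[[40,0,0,0.06,0],[40,0,0,0.12,0],[40,0,0,0.12,0]]},
)

```text
time: 11.15
tool_pos: [629.4, -18.0, 306.8]
tcp_rot: [3.142, -0.0, 1.945]
contact_force: [-0.1, 0.1, -6.2]
grip_width: 52.5
finger_force: 30.0
```

```bash
python3 -c "
from plant import bot, viewer, get_obs
o=get_obs();print(o['tool_pos'],o['contact_force'],o['moment'])"
```

```text
[629.36420733 -18.02873774 306.79231864] [-0.05707031  0.05785143 -6.24484281] [-0.12333031 -0.00732393  0.00588269]
```

In the tool's units: 3 mm is 0.06, 1.5 mm is 0.03.

Call:
shift_gripper(
  increments={"plan":[[40,0,0,0.03,0],[40,0,0,0.06,0],[40,0,0,0.06,0]]},
)

```text
time: 11.52
tool_pos: [629.5, -18.3, 304.5]
tcp_rot: [3.141, 0.001, 1.945]
contact_force: [-1.1, -1.0, 0.6]
grip_width: 52.2
finger_force: 30.0
```

Call:
shift_gripper(
  increments={"plan":[[70,0,0,0,0],[85,0,0,0,0],[85,0,0,-0.3,0],[85,0,0,-1.2,0],[85,0.6,0,-1.4,0]]},
)

```text
time: 12.15
tool_pos: [619.3, 8.7, 378.1]
tcp_rot: [3.135, 0.004, 1.942]
contact_force: [0.9, 0.1, -0.5]
grip_width: 84.8
finger_force: 0.0
```

Run:
```python
from plant import bot, viewer, get_obs
from h import *
S,D=[np.load(f"pics/{n}0.npz") for n in("scene","side")]
print(plane(S,(266,155),0),plane(D,(331,138),0),plane(S,(180,196),0),plane(D,(190,172),0),[ (p[0].round(1),p[1]) for p in [tri((S,(266,130)),(D,(331,110)))]])
o=get_obs();print(go(o,[602.4,328.7,215]))
```

```text
[997.22102833 556.04409867   0.        ] [1007.31863899  589.29978526    0.        ] [518.61973342 578.45706688   0.        ] [412.41480795 577.01419808   0.        ] [(array([937.2, 497.2, 140.7]), [0.012204405713105753, 0.012204405712871878])]
[304.9  99.4   3.6]
```

In the tool's units: 280 mm is 5.6, 228 mm is 4.56.

Call:
shift_gripper(
  increments={"plan":[[92,1.14,0.38,0,0],[92,2.28,0.76,0,0],[92,3.42,1.14,0,0],[92,4.56,1.52,0,0],[92,5.6,1.84,0,0]]},
)

```text
time: 12.78
tool_pos: [601.3, 306.3, 375.2]
tcp_rot: [3.14, -0.0, 1.945]
contact_force: [0.8, -0.0, 0.2]
grip_width: 91.5
finger_force: 0.0
```

Call:
shift_gripper(
  increments={"plan":[[92,0.32,0.1,0,0],[92,0.32,0.1,0,0]]},
)

```text
time: 13.02
tool_pos: [600.3, 321.5, 374.2]
tcp_rot: [3.141, 0.0, 1.947]
contact_force: [-0.1, -0.8, -0.3]
grip_width: 91.5
finger_force: 0.0
```

Run:
```python
from plant import bot, viewer, get_obs
from h import *
o=get_obs();print(o["tool_pos"])
c=viewer.capture("wrist")
B=blobs(c["color"],(112,150,60),(128,255,255),500);print(B)
for b,_ in B: print(plane(c,(b[0]+b[2]/2,b[1]+b[3]/2),132).round(1))
print(go(o,[602.4,328.7,127]))
```

```text
[600.33245992 321.54908637 374.22858071]
[([129, 122, 54, 57, 2415], [155.3, 149.5]), ([284, 166, 70, 71, 3793], [318.7, 201.6])]
[461.9 317.3 132. ]
[597.3 325.9 132. ]
[ 5.9  4.4 88.2]
```

Call:
shift_gripper(
  increments={"plan":[[92,0.06,0.04,0.8,0],[92,0.06,0.04,0.8,0],[92,0.06,0.04,0.8,0]]},
)

```text
time: 13.45
tool_pos: [602.1, 323.0, 335.1]
tcp_rot: [3.14, 0.0, 1.943]
contact_force: [0.6, 0.7, 0.2]
grip_width: 91.7
finger_force: 0.0
```

Run:
```python
from plant import bot, viewer, get_obs
from h import *
o=get_obs();print(o["tool_pos"])
c=viewer.capture("wrist")
B=[b for b in blobs(c["color"],(112,150,60),(128,255,255),500) if 250<b[1][0]<400];print(B)
for b,_ in B: P=plane(c,(b[0]+b[2]/2,b[1]+b[3]/2),132);print(P.round(1),go(o,[*P[:2],127]))
print(go(o,[602.4,328.7,127]))
```

```text
[602.10314009 323.04067216 335.14003333]
[([273, 178, 83, 83, 5325], [314.8, 219.9])]
[596.6 326.7 132. ] [ 5.5 -4.1 49.1]
[ 5.2  2.1 49.1]
```

In the tool's units: 49 mm is 0.98, 5 mm is 0.1.

Call:
shift_gripper(
  increments={"plan":[[92,0.1,-0.02,0.4,0],[92,0.1,-0.02,0.8,0],[92,0.1,-0.02,0.98,0],[92,0.1,-0.02,0.98,0],[60,0.1,-0.02,0.98,0]]},
)

```text
time: 14.12
tool_pos: [599.0, 328.6, 286.1]
tcp_rot: [3.139, -0.0, 1.945]
contact_force: [-0.3, 0.2, 0.9]
grip_width: 85.8
finger_force: 0.0
```

Call:
shift_gripper(
  increments={"plan":[[40,0,0,0,0],[40,0,0,0,0],[40,0,0,0,0],[40,0,0,0,0]]},
)

```text
time: 14.62
tool_pos: [598.5, 328.6, 284.9]
tcp_rot: [-3.141, -0.0, 1.945]
contact_force: [-1.1, -0.5, 1.4]
grip_width: 52.4
finger_force: 30.0
```

```bash
python3 -c "
from plant import bot, viewer, get_obs
o=get_obs();print(o['tool_pos'],o['contact_force'],o['moment'])"
```

```text
[598.48379935 328.58777405 284.86519593] [-1.09045691 -0.52336493  1.35642518] [-0.13567334  0.26354543 -0.01178618]
```

In the tool's units: -125 mm is -2.5, -35 mm is -0.7.

Call:
shift_gripper(
  increments={"plan":[[40,0,0,-0.4,0],[40,0,0,-1.3,0],[40,0,0,-2.3,0],[40,-0.7,-0.3,-2.5,0],[40,-1.6,-0.7,-2.5,0]]},
)

```text
time: 15.25
tool_pos: [595.0, 241.3, 410.3]
tcp_rot: [3.14, 0.0, 1.947]
contact_force: [0.6, -1.0, -3.2]
grip_width: 52.1
finger_force: 30.0
```

Call:
shift_gripper(
  increments={"plan":[[40,-0.9,-0.4,0,0],[40,-1.8,-0.8,0,0],[40,-2.6,-1.1,0,0],[40,-2.9,-1.2,0,0],[40,-2.9,-1.2,0,0]]},
)

```text
time: 15.88
tool_pos: [592.5, 83.8, 409.3]
tcp_rot: [-3.141, -0.001, 1.943]
contact_force: [-0.2, -0.3, -3.5]
grip_width: 52.5
finger_force: 30.0
```

Call:
shift_gripper(
  increments={"plan":[[40,0,0,0,0]]},
)

```text
time: 16.0
tool_pos: [592.4, 85.6, 409.4]
tcp_rot: [-3.141, -0.001, 1.946]
contact_force: [-0.5, -0.2, -3.7]
grip_width: 51.9
finger_force: 30.0
```

```bash
python3 -c "
from plant import bot, viewer, get_obs
from h import *
o=get_obs();print(o['tool_pos'],o['tcp_rot'],go(o,[592.3,84.3,145]))"
```

```text
[592.36256656  85.59653728 409.39872913] [-3.14137758e+00 -9.48640918e-04  1.94574165e+00] [ -1.4  -0.5 105.4]
```

In the tool's units: 100 mm is 2, 92 mm is 1.84.

Call:
shift_gripper(
  increments={"plan":[[40,-0.02,0,0.8,0],[40,-0.02,0,1.5,0],[40,-0.02,0,1.84,0],[40,-0.02,0,2,0],[40,-0.02,0,2,0]]},
)

```text
time: 16.62
tool_pos: [592.8, 84.4, 309.6]
tcp_rot: [-3.141, -0.0, 1.946]
contact_force: [0.7, 0.3, -3.5]
grip_width: 52.4
finger_force: 30.0
```

Call:
shift_gripper(
  increments={"plan":[[40,0,0,0.04,0],[40,0,0,0.08,0],[40,0,0,0.08,0]]},
)

```text
time: 17.0
tool_pos: [592.7, 83.4, 305.9]
tcp_rot: [3.141, 0.0, 1.945]
contact_force: [-0.2, 1.0, -4.2]
grip_width: 52.6
finger_force: 30.0
```

In the tool's units: 3 mm is 0.06, 1.5 mm is 0.03.

Call:
shift_gripper(
  increments={"plan":[[40,0,0,0.03,0],[40,0,0,0.06,0],[40,0,0,0.06,0]]},
)

```text
time: 17.38
tool_pos: [592.8, 83.5, 303.0]
tcp_rot: [3.141, 0.0, 1.945]
contact_force: [-1.2, 0.5, -1.4]
grip_width: 52.7
finger_force: 30.0
```

Call:
shift_gripper(
  increments={"plan":[[40,0,0,0.014,0],[70,0,0,0.014,0],[85,0,0,0.014,0],[85,0,0,-0.3,0],[85,0,0,-1.4,0]]},
)

```text
time: 18.0
tool_pos: [592.4, 83.4, 371.5]
tcp_rot: [-3.136, -0.002, 1.945]
contact_force: [1.2, 0.5, 0.6]
grip_width: 83.5
finger_force: 0.0
```

Call:
shift_gripper(
  increments={"plan":[[85,0,0,-0.1,0],[85,0,0,-0.1,0]]},
)

```text
time: 18.25
tool_pos: [592.7, 83.5, 378.7]
tcp_rot: [3.14, 0.001, 1.945]
contact_force: [-0.1, 0.6, -0.7]
grip_width: 85.2
finger_force: 0.0
```

```bash
python3 - <<'E'
from plant import bot, viewer, get_obs
from h import *
o=get_obs();print(go(o,[476.4,36.6,155]))
im=np.zeros((400,800,3),np.uint8)
for i,(n,a,b) in enumerate((("scene",150,265),("side",130,250))):
    c=viewer.capture(n);im[:400,400*i:400*i+400]=cv2.resize(c["color"][a:a+130,b:b+130],(400,400),interpolation=2)
cv2.imwrite("pics/c5.png",im[:,:,::-1])
E
```

```text
[  -1.1 -125.7   64.5]
```

View pics/c5.png

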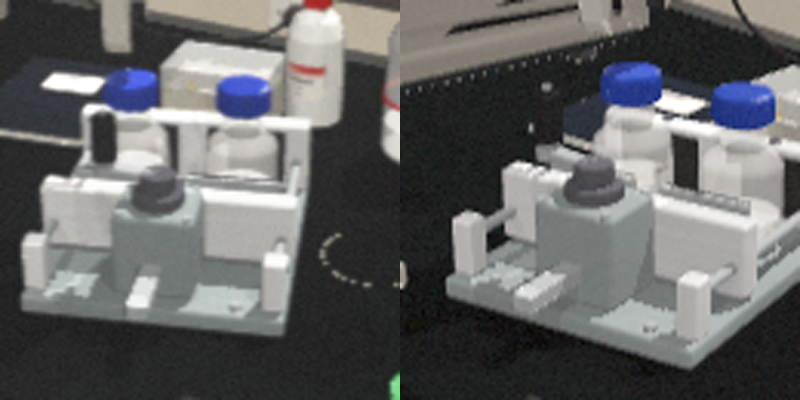

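Both bottles stand upright in their bays, with caps at about (130,90) and (243,95) in the left crop. The knob is where I left it, at (103,137), so I'll regrip it.

Careful with the scale: shifts go in units of 50 mm. That gives: -90 mm is -1.8, -1 mm is -0.02.

Call:
shift_gripper(
  increments={"plan":[[60,0,-0.9,0,0],[60,-0.02,-1.8,0,0],[60,-0.02,-2.52,0,0],[60,-0.02,-2.52,0,0],[60,-0.02,-2.52,0,0]]},
)

```text
time: 18.98
tool_pos: [476.3, 36.6, 377.4]
tcp_rot: [3.142, -0.0, 1.945]
contact_force: [0.4, 0.5, -0.7]
grip_width: 59.6
finger_force: 0.0
```

Call:
shift_gripper(
  increments={"plan":[[60,0,0,0.6,0],[60,0,0,1.28,0],[60,0,0,1.28,0],[20,0,0,1.28,0],[10,0,0,1.28,0]]},
)

```text
time: 19.6
tool_pos: [476.5, 36.6, 314.9]
tcp_rot: [3.139, 0.001, 1.945]
contact_force: [0.1, 0.7, -0.3]
grip_width: 44.6
finger_force: 0.0
```

Call:
shift_gripper(
  increments={"plan":[[10,0,0,0,0],[10,0,0,0,0],[10,0,0,0,0]]},
)

```text
time: 19.98
tool_pos: [476.0, 36.6, 314.2]
tcp_rot: [3.14, 0.0, 1.945]
contact_force: [-1.0, 0.0, 4.1]
grip_width: 23.1
finger_force: 30.0
```

```bash
python3 -c "
from plant import bot, viewer, get_obs
from h import *
o=get_obs();print(o['tool_pos'],o['tcp_rot'])
from h import *
y=1.9455;tx=np.array([np.cos(y),np.sin(y)]);ty=np.array([np.sin(y),-np.cos(y)])
k=o['tool_pos'][:2];A=np.array([486.7,-12.2]);r=k-A;print(r@tx,r@ty,np.hypot(*r))
th=np.arctan2(r@ty,r@tx)
for a in np.arange(0,5.6,.2): print(round(a,1),(50*np.cos(th+a)-50*np.cos(th)).round(1),(50*np.sin(th+a)-50*np.sin(th)).round(1))
"
```

```text
[475.95967854  36.58183744 314.201902  ] [3.14048266e+00 2.58025473e-04 1.94471652e+00]
49.328087219042445 7.858879101129595 49.950196890659306
0.0 0.0 0.0
0.2 -2.5 9.7
0.4 -7.0 18.6
0.6 -13.1 26.5
0.8 -20.6 33.0
1.0 -29.3 37.9
1.2 -38.8 41.0
1.4 -48.7 42.1
1.6 -58.7 41.3
1.8 -68.3 38.4
2.0 -77.1 33.8
2.2 -84.8 27.4
2.4 -91.1 19.7
2.6 -95.7 10.8
2.8 -98.5 1.3
3.0 -99.4 -8.7
3.2 -98.2 -18.6
3.4 -95.1 -28.1
3.6 -90.2 -36.8
3.8 -83.6 -44.3
4.0 -75.7 -50.4
4.2 -66.7 -54.8
4.4 -57.1 -57.3
4.6 -47.1 -57.8
4.8 -37.2 -56.4
5.0 -27.8 -53.0
5.2 -19.3 -47.8
5.4 -12.0 -41.0
```

The crank is at 0.13 rad, so I wind by +4.47 to reach 4.6, gently once the pads reach the bottles.

In the tool's units: -58.7 mm is -1.174, -48.7 mm is -0.974.

Call:
shift_gripper(
  increments={"plan":[[10,-0.05,0.194,0,0],[10,-0.262,0.53,0,0],[10,-0.586,0.758,0,0],[10,-0.974,0.842,0,0],[10,-1.174,0.826,0,0]]},
)

```text
time: 20.6
tool_pos: [535.1, -3.6, 314.1]
tcp_rot: [-3.137, -0.002, 1.945]
contact_force: [-11.4, 1.7, 11.6]
grip_width: 23.2
finger_force: 30.0
```

Call:
shift_gripper(
  increments={"plan":[[10,-0.192,-0.058,0,0],[10,-0.368,-0.15,0,0],[10,-0.522,-0.278,0,0],[10,-0.648,-0.432,0,0],[10,-0.74,-0.61,0,0]]},
)

```text
time: 21.22
tool_pos: [520.8, -48.0, 314.2]
tcp_rot: [3.141, -0.002, 1.945]
contact_force: [-2.3, 6.5, 6.2]
grip_width: 23.0
finger_force: 30.0
```

```bash
python3 -c "
from plant import bot, viewer, get_obs
from h import *
o=get_obs();r=o['tool_pos'][:2]-[486.7,-12.2];print(np.hypot(*r),(1.916-np.arctan2(r[1],r[0]))%6.283,np.round(o['contact_force'],1))"
```

```text
49.41771822989067 2.724786995465547 [-2.3  6.5  6.2]
```

Next from a=2.6 to 3.6.

In the tool's units: -47.6 mm is -0.952, -38.9 mm is -0.778.

Call:
shift_gripper(
  increments={"plan":[[10,-0.056,-0.19,0,0],[10,-0.074,-0.39,0,0],[10,-0.05,-0.588,0,0],[10,0.012,-0.778,0,0],[10,0.11,-0.952,0,0]]},
)

```text
time: 21.85
tool_pos: [474.4, -61.4, 314.2]
tcp_rot: [3.14, 0.002, 1.945]
contact_force: [3.7, -1.7, 5.4]
grip_width: 23.7
finger_force: 30.0
```

Call:
shift_gripper(
  increments={"plan":[[10,0.132,-0.15,0,0],[10,0.29,-0.272,0,0],[10,0.47,-0.36,0,0],[10,0.566,-0.39,0,0],[10,0.566,-0.39,0,0]]},
)

```text
time: 22.48
tool_pos: [444.9, -41.8, 314.1]
tcp_rot: [-3.139, 0.001, 1.945]
contact_force: [-2.8, -4.5, 10.2]
grip_width: 23.3
finger_force: 30.0
```

Run:
```python
from plant import bot, viewer, get_obs
from h import *
o=get_obs();r=o['tool_pos'][:2]-[486.7,-12.2];print(np.hypot(*r),(1.916-np.arctan2(r[1],r[0]))%6.283,np.round(o['contact_force'],1))
```

```text
51.25207244837013 4.4407741929770275 [-2.8 -4.5 10.2]
```

Call:
shift_gripper(
  increments={"plan":[[10,0.08,-0.02,0,0],[10,0.166,-0.032,0,0],[10,0.166,-0.032,0,0],[10,0.166,-0.032,0,0]]},
)

```text
time: 22.98
tool_pos: [440.5, -34.8, 314.1]
tcp_rot: [-3.14, 0.001, 1.945]
contact_force: [-1.4, -3.3, 10.7]
grip_width: 23.1
finger_force: 30.0
```

Run:
```python
from plant import bot, viewer, get_obs
from h import *
o=get_obs();r=o['tool_pos'][:2]-[486.7,-12.2];print(np.hypot(*r),(1.916-np.arctan2(r[1],r[0]))%6.283,np.round(o['contact_force'],1))
```

```text
51.39044520777057 4.602670452149066 [-1.4 -3.3 10.7]
```

Crank is at 4.60. I'll release, lift, back off and look from all three cameras, with the wrist from the right side.

Call:
shift_gripper(
  increments={"plan":[[40,0,0,0,0],[60,0,0,0,0],[60,0,0,0,0],[60,0,0,-0.6,0],[60,0,0,-1.6,0]]},
)

```text
time: 23.6
tool_pos: [441.0, -34.4, 393.1]
tcp_rot: [-3.137, -0.003, 1.945]
contact_force: [1.0, 0.4, -0.1]
grip_width: 59.5
finger_force: 0.0
```

Call:
shift_gripper(
  increments={"plan":[[60,-1.2,0.2,-0.4,0],[60,-2.4,0.4,-0.8,0],[60,-3,0.6,-0.8,0],[60,-3,0.6,-0.8,0],[60,-3,0.6,-0.8,0]]},
)

```text
time: 24.22
tool_pos: [523.8, -162.7, 433.0]
tcp_rot: [-3.14, -0.002, 1.945]
contact_force: [-0.7, -0.6, 0.8]
grip_width: 60.0
finger_force: 0.0
```

Run:
```python
from plant import bot, viewer, get_obs
from h import *
im=np.zeros((600,800,3),np.uint8)
for i,(n,a,b,h,w) in enumerate((("scene",150,265,120,133),("side",130,250,120,160),("wrist",0,150,240,400))):
    c=viewer.capture(n);np.savez(f"pics/f_{n}.npz",**c)
    im[300*(i//2):300*(i//2)+300,400*(i%2):400*(i%2)+400]=cv2.resize(c["color"][a:a+h,b:b+w],(400,300),interpolation=2)
cv2.imwrite("pics/f.png",im[:,:,::-1])
```

```text
(no output)
```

View pics/f.png

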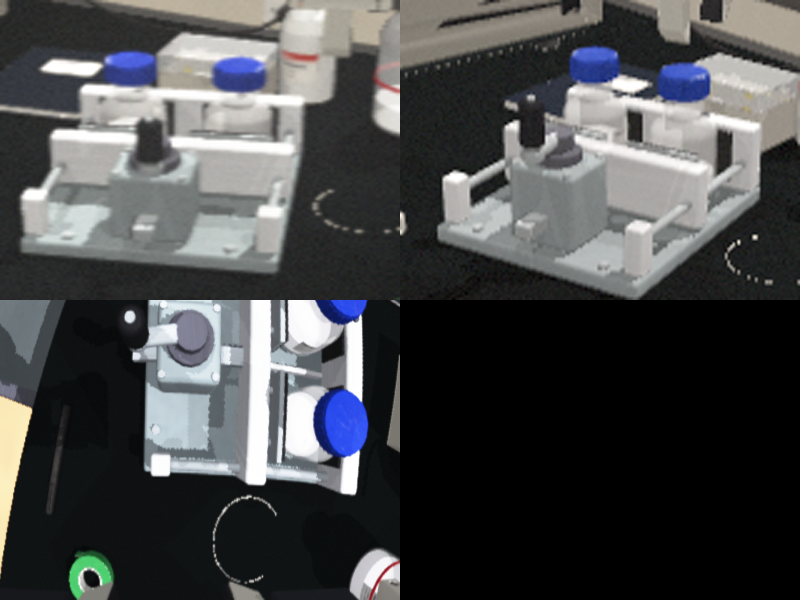

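The final view shows both caps level and upright against the fixed jaw, at about (335,420) and (345,305) in the wrist crop. The pads are on the bottles, and the crank arm points along vise −x as expected at 4.6. After a quick cap-position check I'll hand in.

Run:
```python
from plant import bot, viewer, get_obs
from h import *
S,D=[np.load(f"pics/f_{n}.npz") for n in("scene","side")]
bs=[sorted([b[1] for b in blobs(c["color"],(112,150,60),(128,255,255),100) if r[0]<b[1][0]<r[1] and b[1][1]<200]) for c,r in((S,(285,360)),(D,(300,390)))]
x=np.array([.941,.339]);y=np.array([-.339,.941])
for a,b in zip(*bs):
    X,e=tri((S,a),(D,b)); d=X[:2]-[486.7,-12.2]; print(X.round(1),np.round(e,1),(d@x-115).round(1),(d@y).round(1))
```

```bash
python3 -c "
from plant import bot, viewer, get_obs
print(bot.close_job())"
```

```text
[610.2  91.3 142.4] [1.1 1.1] 36.3 55.5
[646.9  -9.7 143. ] [2.3 2.3] 36.5 -52.0
the job is handed in; nothing more can be done
None
```

I handed the job in at about 24 s: both 250 mL bottles stand upright in the vise bays. The crank was wound to about 4.6 rad, which by the given figures pushes the pads in about half their travel, and then released. The last pictures showed the bottles upright against the fixed jaw, but I could not measure the pad travel itself.

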